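# Close the drag-washer tin and take its outer lid away

## Task

The round blue tin holds two drag washers and its lids lie beside it, nested: the green outer lid sits on the aluminium inner lid. Carry both together by the inner lid's red knob, lower them onto the tin until the inner lid is fully home without dropping them, then let go of the knob, take the green lid by its yellow collar and lift it off alone, leaving the inner lid seated and undisturbed. Finish still holding the green lid level in the gripper, well clear above the middle of the grey sorting bin and touching nothing else; do not push the tin or the other things on the counter about.

Things in the scene. Friction and masses are not known exactly. Their poses are not given: they have to be found in the camera images.
- tin: Open round blue tin, 108 mm outside and 102 mm inside diameter, 50 mm tall, floor 5 mm thick, 0.7 kg, loose, two cream washers (40 mm, 4 mm thick) inside. Origin: centre of its underside; z up. With the inner lid home, that lid's origin lies 40 mm above this one, on the tin's axis (3 mm play sideways).
- inner_lid: Aluminium inner lid, 0.16 kg, loose, at the start on the counter with the outer lid on it. Origin: centre of its underside; z up its axis. From below: plug, 96 mm diameter, bevelled, 0-10 mm, goes into the tin; flange, 114 mm, 10-15 mm, lands on the rim; stem, 14 mm, 15-41 mm; red cylindrical knob, 22 mm, 41-73 mm, all above the outer lid's collar. Lifting by the knob carries both lids.
- outer_lid: Green outer lid, 0.14 kg, loose on the inner lid's flange (2 mm play). Origin: centre of its skirt's lower edge, nested 3 mm above the inner lid's origin; z up. Skirt 124/118 mm outer/inner diameter, 0-12 mm; plate 12-16 mm with 38 mm hole; round yellow collar 46/38 mm, 16-38 mm, the inner lid's knob standing 32 mm out of it; clear of the knob after 70 mm lift.
- sort_bin: Fixed shallow grey sorting bin, 200 mm (its x) by 180 mm (its y), walls 40 mm tall, with an aluminium chute 120 mm wide rising away from its +y wall (about 50 mm above the counter at its y = 80 mm, 150 mm at y = 300 mm, side flanges 20 mm higher). Origin: centre of the bin's underside, on the counter.
- reel: Orange surfcasting reel standing on its rear end, about 75 mm across without its handle and foot, 122 mm tall, loose; bystander. Origin: centre of its underside.
- roller_housing: Small stainless bail roller housing with brass roller, 40 by 20 by 24 mm, loose; bystander. Origin: centre of its underside.
- spool_cap: Round grey rubber spool cap, 52 mm in diameter, 18 mm tall, loose; bystander. Origin: centre of its underside.
- nut_wrench: Brass rotor nut wrench lying flat, 130 mm long along its x, loose; bystander. Origin: middle of its underside.
Things that resemble listed ones, but are neither listed nor needed, are in the scene too. There is more than one size of the tin; the one meant has the size given above. There is more than one size of the outer_lid; the job needs the larger.

How it is judged:
On the way, in this order (a step that is already met when the one before it is completed fails the run):
1. both lids sit nested on the tin, the inner lid fully home (z of inner_lid in the frame of tin between 0.036 and 0.0425 m and horizontal distance between inner_lid and tin below 0.006 m and angle between the z axis of inner_lid and the z axis of tin, either way round below 0.06 rad and z of outer_lid in the frame of inner_lid below 0.007 m and linear speed of inner_lid below 0.05 m/s), for 0.2 s.
2. the outer lid alone is lifted off, held by the gripper, the inner lid still home (z of inner_lid in the frame of tin between 0.036 and 0.0425 m and horizontal distance between inner_lid and tin below 0.006 m and angle between the z axis of inner_lid and the z axis of tin, either way round below 0.06 rad and z of outer_lid in the frame of inner_lid above 0.07 m and contact force between the fingers and outer_lid above 0.5 N), for 0.2 s.
At the end, for the whole second after the job is handed in: Inner lid home on the upright tin (6 mm off-axis, 4 mm depth, 0.06 rad) and untouched; outer lid held still by the gripper, touching no tin, inner lid or bin, tilt under 0.2 rad, skirt edge over 90 mm above the counter, centre within 50 mm sideways of the bin's centre (z of inner_lid in the frame of tin between 0.036 and 0.0425 m and horizontal distance between inner_lid and tin below 0.006 m and angle between the z axis of inner_lid and the z axis of tin, either way round below 0.06 rad and angle between tin's own z axis and vertical below 0.06 rad and contact force between each of the arm, outer_lid and inner_lid below 0.1 N and contact force between the fingers and outer_lid above 0.5 N and height (world z) of outer_lid above 0.09 m and angle between outer_lid's own z axis and vertical below 0.2 rad and horizontal distance between outer_lid and sort_bin below 0.05 m and linear speed of outer_lid below 0.03 m/s and contact force between outer_lid and tin below 0.1 N and contact force between outer_lid and sort_bin below 0.1 N); the arm keeps its last pose, push and grip.
It fails at once if the lids come apart while the inner lid is not home on the tin (z of outer_lid in the frame of inner_lid above 0.015 m and not (z of inner_lid in the frame of tin between 0.036 and 0.0425 m and horizontal distance between inner_lid and tin below 0.006 m and angle between the z axis of inner_lid and the z axis of tin, either way round below 0.06 rad)).
It fails at once if the inner lid is dropped or knocked (moves fast with no fingers on it) (contact force between the fingers and inner_lid below 0.05 N and linear speed of inner_lid above 0.35 m/s).
It fails at once if the tin is pushed more than 30 mm or tipped (distance of tin from where it was at the start of the episode above 0.03 m or angle between tin's own z axis and vertical above 0.25 rad).
It fails at once if the reel, roller housing, spool cap or wrench is disturbed (moved over 20 mm) (distance of any of reel, roller_housing, spool_cap, nut_wrench from where it was at the start of the episode above 0.02 m).
It also fails if it takes over 61 s, if anything falls off the work surface, if the arm or the gripper's body presses on something with over 40 N, if the wrist force passes 120 N, or if a joint passes its speed limit or range.

## Robot

A 6-joint arm with a two-finger parallel gripper is mounted at the origin on the work surface. World frame = base frame: x ahead of the robot, y to its left, z up, the work surface at z = 0. Lengths are in m, angles in rad, forces in N, time in s.
With the tool pointing down it reaches from about 0.425 to 0.95 m from the base axis. Payload 3.5 kg.
Tool frame: the origin (TCP) lies midway between the tips of the shut fingers; the grasp point (between the pads) lies 19 mm behind it; x points along the fingers, y is the direction in which the jaws open and shut, and the axes are right-handed (so a half turn about x gives the same grasp; the last joint's range is limited). The gripper opens to 85 mm and grips with 20 to 120 N. Pads are 22 mm wide; open, the fingers measure 114 mm over their backs; the gripper's body (76 mm by 85 mm) begins 54 mm behind the grasp point. The pads swing forward as they close: fully open they stand 13 mm farther back than shut.
Start: joints at [-1.496, 0.286, 1.577, -0, 1.279, -0.15], TCP at [0.15, -0.658, 0.231] pointing down, gripper open.
Joint ranges: [-2.77, 2.77], [-0.9, 2.22], [0.21, 2.48], [-1.53, 4.67], [0.24, 2.81], [-2.84, 2.84]. Speed limits (rad/s): [2.79, 2.79, 3.14, 3.14, 3.14, 3.14].

## Interface

Orientations are given as a unit quaternion [x, y, z, w].
In Python, from plant import sensors, optics, ctrl gives the robot as it stands.
- The arm moves only by the tool arm_command, never from a script. Its argument "increments" is a list that holds one entry, the list of rows, each a list of 4 numbers: the shift along the tool's x, y, z in cm, then the turn about the tool's x in rad. A call has 1 to 20 rows; each row shifts and turns the commanded pose from where the row before left it, along the tool's axes as they then stand; what a row does not reach is not made up. A row lasts 1/8 s, in which the tool goes at most 62.5 mm and 10.7 degrees, less where a joint would pass 70% of its speed; a pose out of reach is approached as far as the arm can. A call with a gripper value outside its range is refused whole. "grip" is the finger opening in cm, from 0 to 8.54, set as the call begins (left out, the last holds). The fingers move at their own pace and stop on an object; "grip_force" is the grip in N (left out, the last holds). Time passes only in rows, so rows that do not move let the fingers close. It gives the time, the measured TCP pose, the force and the opening at its end, in the units of the state.
- sensors.get_state(): the state, without advancing time (a new reading comes with each control period).
- optics.read_camera(name): name is "scene" or "top" or "wrist"; returns the picture (420x560x3 uint8, blue, green, red); there is no depth.
- optics.camera_model(name): a dict with "camera_matrix" (3x3 intrinsics, pixels), "world_from_camera" (4x4, takes a point from camera to world coordinates); the wrist camera has in their place "mount" (4x4, takes a point from camera to tool coordinates, whose origin is the TCP and whose axes are the tool frame's). Camera axes: x right, y up, looking along -z (the intrinsics and any distortion apply to the point x, -y, -z); pixel columns grow to the right and rows downward; lengths in m; the calibration is good to about 2 mm. A picture is of the moment at which its call begins: read the wrist's pose just before it. camera_model takes no time and is no camera call.
- ctrl.sign_off(): hands the job in, once; it reports no verdict.
Trained networks look in the newest picture that a camera, given by its name, has taken for a name from the list of things; names that differ only in an ending like _2 or _b are one class to them, and where a whole thing is asked for, a point or a joint stands for the part that bears it (a point fixed in the world has none). Each returns a list of dicts, best first, with "conf" (0 to 1); they miss things now and then, are a little off and sometimes report something else, mostly with a low value. They report only what shows in the picture. A call takes as long as a camera call. They do not tell look-alikes from the thing itself.
- optics.boxes_of(camera, query): "at" ([row, column] in pixels, amid what is visible of it).
- optics.place_of(camera, query): "at" ([row, column] in pixels: a listed point, or the origin of a listed thing).
The state is a dict: "time": time; "qpos": joint angles; "dq": joint speeds; "joint_efforts": joint torques, N m; "eef_pos": TCP position; "tcp_rot": TCP orientation; "contact_force": force on the tool from outside, world axes, zero at the start; "wrist_torque": the same for the moment, N m; "opening": opening from 0.0 (shut) to 1.0 (fully open).
Only numpy, scipy, OpenCV 4.12 (cv2) and the standard library are available. Lean on these libraries where they do the work, as an engineer would, in place of code of your own. Each camera call takes 0.05 s, during which the arm holds its last target.

## Working session

There is one attempt and no reset: what is moved stays moved. The work goes in short steps, Python scripts to look and compute and a tool call to move; the robot and the scene stay as the last step left them, time stands still between calls to the robot, and variables do not carry over. Pictures are saved under pics/ and viewed, and the job is handed in when it is done.

Besides the shell and the picture viewer there is one more tool, called after "Call:" as a command line: name --argument value ..., lists and objects as JSON in quotes. arm_command: Moves the arm, as the interface text tells. Its arguments: {"type":"object","properties":{"increments":{"type":"array","items":{"type":"array","items":{"type":"array","items":{"type":"number"}}}},"grip":{"type":"number"},"grip_force":{"type":"number"}},"required":["increments"]}

```bash
mkdir -p pics; ls; python3 - <<'E'
from plant import sensors, optics, ctrl
import cv2
for n in ["scene","top","wrist"]:
    cv2.imwrite(f"pics/{n}0.png", optics.read_camera(n))
    print(n, optics.camera_model(n))
print(sensors.get_state())
E
```

```text
pics
scene {'camera_matrix': array([[431.53154105,   0.        , 278.91198941],
       [  0.        , 431.53154105, 209.02752619],
       [  0.        ,   0.        ,   1.        ]]), 'world_from_camera': array([[-0.21259609, -0.61814683,  0.75676773,  1.2730753 ],
       [ 0.97693163, -0.15046079,  0.15154582,  0.16317344],
       [ 0.0201863 ,  0.77152838,  0.63587457,  0.64692065],
       [ 0.        ,  0.        ,  0.        ,  1.        ]])}
top {'camera_matrix': array([[470.24704924,   0.        , 284.95379238],
       [  0.        , 470.24704924, 209.94503047],
       [  0.        ,   0.        ,   1.        ]]), 'world_from_camera': array([[-1.15935448e-05,  9.83008759e-01, -1.83558653e-01,
         3.85682423e-01],
       [-9.99976043e-01, -1.28199171e-03, -6.80227160e-03,
         3.97670326e-03],
       [-6.92201324e-03,  1.83554176e-01,  9.82985224e-01,
         1.02427426e+00],
       [ 0.00000000e+00,  0.00000000e+00,  0.00000000e+00,
         1.00000000e+00]])}
wrist {'camera_matrix': array([[334.89365856,   0.        , 276.62823533],
       [  0.        , 334.89365856
[... 387 characters left out ...]
e+00,
         1.00000000e+00]])}
{'time': 0.15, 'qpos': array([-1.49605489e+00,  2.86993323e-01,  1.57785304e+00,  3.32276004e-05,
        1.27858234e+00, -1.50040939e-01]), 'dq': array([ 0.00065518, -0.00290584, -0.00489538, -0.00074705, -0.00146765,
       -0.00076637]), 'joint_efforts': array([ 3.79630037e-04, -4.06608117e+01, -2.93140447e+01, -1.48716285e-04,
        3.94297123e-03,  1.28827313e-05]), 'eef_pos': array([ 0.15042479, -0.65750192,  0.23023748]), 'tcp_rot': array([ 0.70268123,  0.07995022, -0.70260988,  0.0786537 ]), 'contact_force': array([ 0.21060801,  0.41145323, -0.84991403]), 'wrist_torque': array([ 0.00832611,  0.03104109, -0.00995204]), 'opening': 0.9954168022391328}
```

View pics/scene0.png

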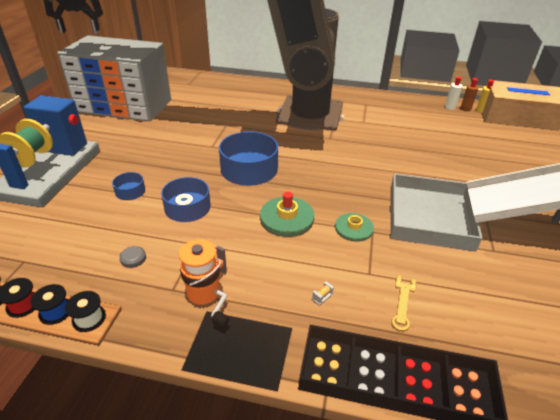

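View pics/top0.png

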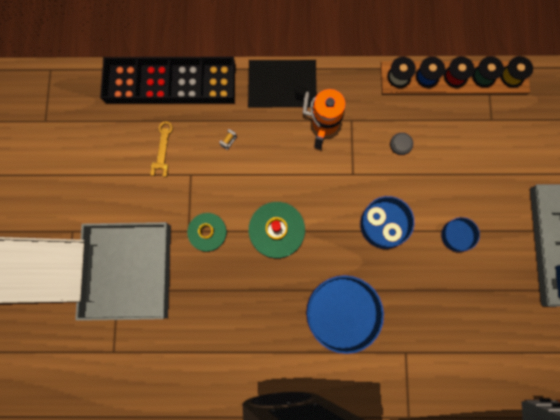

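View pics/wrist0.png

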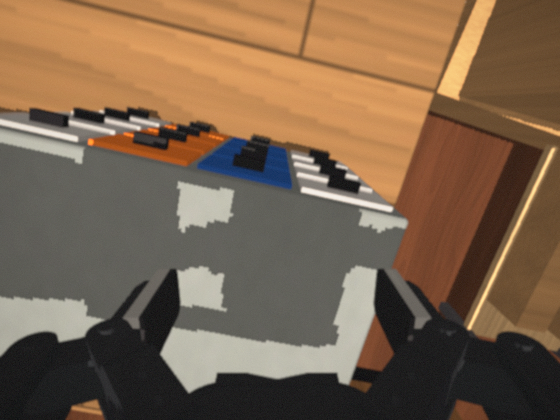

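```bash
cat > h.py <<'E'
import numpy as np, cv2
from plant import sensors, optics, ctrl
from scipy.spatial.transform import Rotation as R
def cam(n, st=None):
    m=optics.camera_model(n); K=np.array(m["camera_matrix"])
    if n=="wrist":
        T=np.eye(4); T[:3,:3]=R.from_quat(st["tcp_rot"]).as_matrix(); T[:3,3]=st["eef_pos"]
        return K, T@np.array(m["mount"])
    return K, np.array(m["world_from_camera"])
def back(c,uv,z):
    K,T=c; uv=np.atleast_2d(uv).astype(float)
    d=np.c_[(uv[:,0]-K[0,2])/K[0,0], -(uv[:,1]-K[1,2])/K[1,1], -np.ones(len(uv))]@T[:3,:3].T
    o=T[:3,3]; s=(z-o[2])/d[:,2]
    return o+d*s[:,None]
def proj(c,p):
    K,T=c; q=(np.atleast_2d(p)-T[:3,3])@T[:3,:3]
    return np.c_[K[0,0]*q[:,0]/-q[:,2]+K[0,2], K[1,1]*-q[:,1]/-q[:,2]+K[1,2]]
def circ(P):
    A=np.c_[2*P[:,:2],np.ones(len(P))]; b=(P[:,:2]**2).sum(1)
    s=np.linalg.lstsq(A,b,rcond=None)[0]; r=np.sqrt(s[2]+s[0]**2+s[1]**2)
    res=np.hypot(P[:,0]-s[0],P[:,1]-s[1])-r
    return s[:2],r,res
E
python3 - <<'E'
from h import *
for n in ["top","scene"]:
    im=cv2.imread(f"pics/{n}0.png"); hsv=cv2.cvtColor(im,cv2.COLOR_BGR2HSV); c=cam(n)
    for name,lo,hi,z in [("green",(50,90,30),(90,255,255),.019),("blue",(100,120,30),(125,255,255),.05),("red",(0,180,80),(4,255,255),.073)]:
        m=cv2.inRange(hsv,lo,hi)
        cs,_=cv2.findContours(m,cv2.RETR_EXTERNAL,cv2.CHAIN_APPROX_NONE)
        for k in cs:
            if cv2.contourArea(k)<40: continue
            h=cv2.convexHull(k)[:,0,:]
            P=back(c,h,z); ctr,r,res=circ(P)
            print(n,name,np.round(proj(c,[*ctr,z])[0]),ctr.round(4),"d",round(2000*r,1),"rms",round(1000*res.std(),1))
for q in ["tin","inner_lid","outer_lid","sort_bin","reel","roller_housing","spool_cap","nut_wrench"]:
    for n in ["top","scene"]:
        optics.read_camera(n)
        for d in optics.place_of(n,q)[:3]:
            print(q,n,d["conf"],np.round(d["at"]),back(cam(n),[d["at"][1],d["at"][0]],0.003 if q=="outer_lid" else 0).round(4)[0,:2])
E
```

```text
top green [206. 232.] [0.5259 0.1804] d 81.0 rms 0.4
top green [276. 229.] [0.5309 0.0294] d 119.5 rms 0.4
top blue [345. 314.] [ 0.3543 -0.1101] d 151.3 rms 0.5
top blue [460. 234.] [ 0.5158 -0.3535] d 70.4 rms 1.4
top blue [387. 222.] [ 0.5421 -0.2028] d 106.5 rms 1.5
top blue [427.  76.] [ 0.8687 -0.3041] d 38.7 rms 0.9
top red [276. 226.] [0.5302 0.0281] d 20.4 rms 0.6
scene green [ 19. 141.] [ 0.4066 -0.7487] d 131.8 rms 8.7
scene blue [ 55. 310.] [ 0.9102 -0.2878] d 45.1 rms 0.8
scene blue [172. 199.] [ 0.5859 -0.2178] d 36.8 rms 4.6
scene blue [195. 196.] [ 0.5609 -0.1723] d 54.2 rms 3.9
scene blue [127. 186.] [ 0.5633 -0.3357] d 57.3 rms 4.5
scene blue [ 18. 164.] [ 0.543  -0.6362] d 178.7 rms 22.0
scene blue [248. 147.] [ 0.331  -0.1116] d 153.5 rms 0.9
scene blue [ 99. 108.] [ 0.2239 -0.6021] d 74.6 rms 8.9
scene blue [ 48. 125.] [ 0.3537 -0.6834] d 335.0 rms 29.2
scene blue [527.  89.] [-0.2583  0.7002] d 111.2 rms 11.1
scene blue [97. 94.] [ 0.1409 -0.6591] d 90.0 rms 12.2
scene blue [92. 80.] [ 0.0472 -0.7312] d 96.7 rms 12.9
scene blue [86. 65.] [-0.068  -0.8214] d 121.
[... 967 characters left out ...]
217. 284.] [0.5334 0.0277]
outer_lid scene 0.76 [228. 355.] [0.5325 0.1905]
sort_bin top 0.92 [273. 130.] [0.4391 0.3458]
sort_bin scene 0.95 [216. 432.] [0.4427 0.3613]
sort_bin scene 0.68 [290. 203.] [ 0.7743 -0.0805]
reel top 0.92 [125. 327.] [ 0.7746 -0.0858]
reel top 0.64 [144. 396.] [ 0.7283 -0.2423]
reel scene 0.9 [291. 202.] [ 0.7781 -0.0815]
reel scene 0.32 [297. 320.] [0.7407 0.1398]
roller_housing top 0.46 [143. 226.] [0.7325 0.1465]
roller_housing scene 0.81 [297. 321.] [0.7393 0.1425]
spool_cap top 0.77 [146. 401.] [ 0.7238 -0.2525]
spool_cap scene 0.57 [259. 134.] [ 0.7296 -0.2458]
nut_wrench top 0.81 [149. 161.] [0.7188 0.2922]
nut_wrench scene 0.56 [306. 402.] [0.7257 0.2924]
```

```bash
python3 - <<'E'
from h import *
s=sensors.get_state(); print(R.from_quat(s["tcp_rot"]).as_matrix().round(3), s["time"])
c=cam("top")
# bin rim corners guess
for uv in [(79,222),(169,223),(170,320),(78,320)]: print(uv, back(c,uv,.04).round(3))
E
python3 -c "
import cv2
im=cv2.imread('pics/top0.png')
cv2.imwrite('pics/crop0.png',cv2.resize(im[200:340,40:240],None,fx=4,fy=4,interpolation=cv2.INTER_CUBIC))
cv2.imwrite('pics/crop1.png',cv2.resize(im[180:280,230:430],None,fx=4,fy=4,interpolation=cv2.INTER_CUBIC))"
```

```text
[[-0.     0.223 -0.975]
 [-0.    -0.975 -0.223]
 [-1.     0.     0.   ]] 1.75
(79, 222) [[0.544 0.449 0.04 ]]
(169, 223) [[0.542 0.257 0.04 ]]
(170, 320) [[0.341 0.246 0.04 ]]
(78, 320) [[0.341 0.434 0.04 ]]
```

View pics/crop0.png

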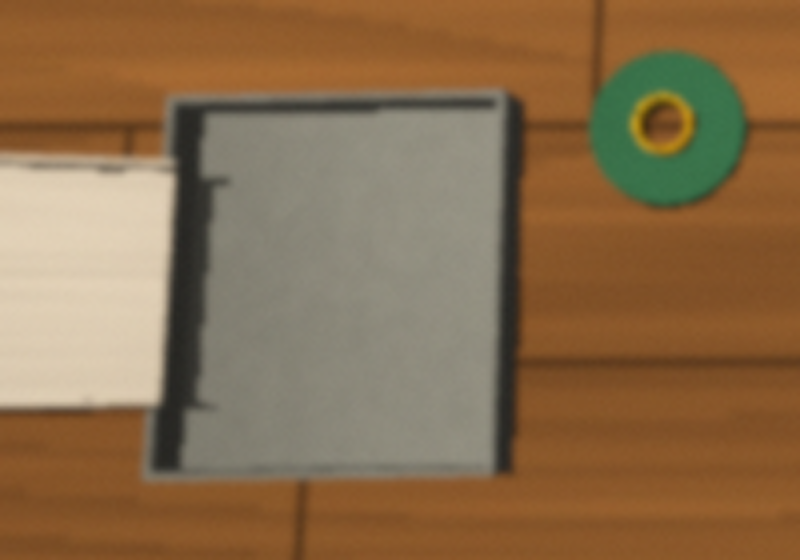

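View pics/crop1.png

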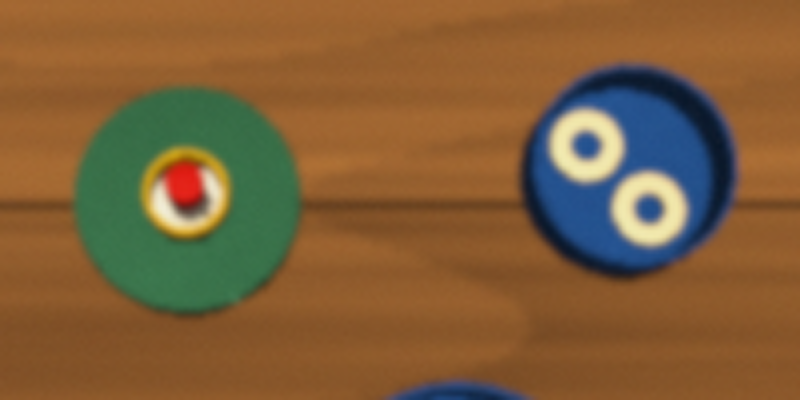

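Call:
arm_command --increments '[[[0, 0, 0, 0.1125], [0, 0, 0, 0.1125], [0, -2.54, -2.17, 0], [0, -2.54, -2.17, 0], [0, -2.54, -2.17, 0], [0, -2.54, -2.17, 0], [0, -2.54, -2.17, 0], [0, -2.54, -2.17, 0], [0, -2.54, -2.17, 0], [0, -2.54, -2.17, 0], [0, -2.54, -2.17, 0], [0, -2.54, -2.17, 0], [0, -2.54, -2.17, 0], [0, -2.54, -2.17, 0], [0, -2.54, -2.17, 0], [0, -2.54, -2.17, 0], [0, -2.54, -2.17, 0], [0, -2.54, -2.17, 0], [0, -2.54, -2.17, 0], [0, -2.54, -2.17, 0]]]'

```text
time: 4.25
eef_pos: [0.5419, -0.2, 0.2315]
tcp_rot: [0.707, -0.0, -0.707, 0.0]
contact_force: [0.4, -0.7, -0.3]
opening: 1.001
```

Call:
arm_command --increments '[[[0, 0, 0, 0], [0, 0, 0, 0], [0, 0, 0, 0]]]'

```text
time: 4.62
eef_pos: [0.5407, -0.2017, 0.2313]
tcp_rot: [-0.707, 0.001, 0.707, 0.0]
contact_force: [0.5, 0.5, 0.6]
opening: 1.005
```

```bash
python3 - <<'E'
from h import *
s=sensors.get_state(); cv2.imwrite("pics/w1.png",optics.read_camera("wrist"))
np.savez("pics/w1.npz",p=s["eef_pos"],q=s["tcp_rot"])
print(s["eef_pos"],R.from_quat(s["tcp_rot"]).as_matrix().round(4),s["qpos"].round(3))
print(proj(cam("wrist",s),[[.5421,-.2028,.05],[.53,.028,.019]]))
E
```

```text
[ 0.54066977 -0.20165474  0.23133493] [[-2.0e-04 -1.4e-03 -1.0e+00]
 [-2.0e-04 -1.0e+00  1.4e-03]
 [-1.0e+00  2.0e-04  2.0e-04]] [-0.533  0.072  1.822 -0.     1.247  1.04 ]
[[277.45232955 184.32135243]
 [ 65.47398971 188.85920374]]
```

View pics/w1.png

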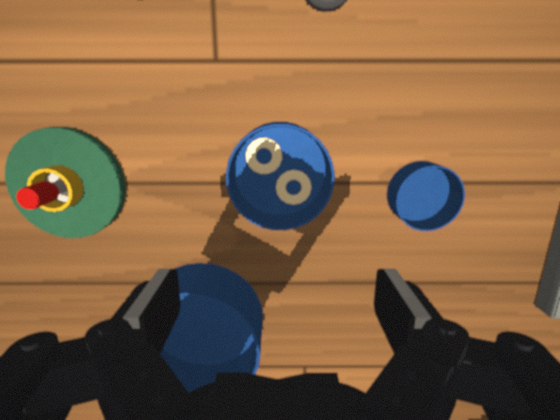

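```bash
cat >> h.py <<'E'
from scipy.optimize import least_squares
t=np.linspace(0,2*np.pi,120,endpoint=False)
def sil(c,x,y,zs,r):
    P=np.vstack([np.c_[x+r*np.cos(t),y+r*np.sin(t),np.full(len(t),z)] for z in zs])
    return cv2.convexHull(proj(c,P).astype(np.float32))
def cen(k):
    m=cv2.moments(k); return np.array([m["m10"]/m["m00"],m["m01"]/m["m00"]]),m["m00"]
def fit(im,c,lo,hi,zs,r,g):
    m=cv2.inRange(cv2.cvtColor(im,cv2.COLOR_BGR2HSV),lo,hi)
    cs,_=cv2.findContours(m,cv2.RETR_EXTERNAL,cv2.CHAIN_APPROX_NONE)
    g0=sil(c,g[0],g[1],zs,r); p0=cen(g0)[0]
    cs=[k for k in cs if cv2.contourArea(k)>60]
    k=min(cs,key=lambda k:np.linalg.norm(cen(cv2.convexHull(k))[0]-p0))
    obs,a=cen(cv2.convexHull(k))
    f=lambda v:cen(sil(c,v[0],v[1],zs,r))[0]-obs
    s=least_squares(f,g,diff_step=1e-3).x
    return s, np.sqrt(a/cen(sil(c,*s,zs,r))[1])
E
python3 - <<'E'
from h import *
d=np.load("pics/w1.npz"); cw=cam("wrist",dict(eef_pos=d["p"],tcp_rot=d["q"]))
ims={"wrist":(cv2.imread("pics/w1.png"),cw),"top":(cv2.imread("pics/top0.png"),cam("top")),"scene":(cv2.imread("pics/scene0.png"),cam("scene"))}
for n,(im,c) in ims.items():
    print(n,"tin",fit(im,c,(100,100,20),(128,255,255),[0,.05],.054,[.542,-.203]))
    print(n,"green",fit(im,c,(45,80,25),(92,255,255),[.003,.019],.062,[.53,.028]))
    if n!="scene":print(n,"small",fit(im,c,(100,100,20),(128,255,255),[0,.03],.037,[.516,-.353]))
    print(n,"yellow",fit(im,c,(21,130,100),(32,255,255),[.041],.023,[.53,.028]))
    if n!="wrist":print(n,"red",fit(im,c,(0,150,80),(6,255,255),[.045,.073],.011,[.53,.028]))
E
```

```text
wrist tin (array([ 0.54714835, -0.20497929]), np.float64(0.971212687286741))
wrist green (array([0.53381047, 0.03072434]), np.float64(0.9622524837135468))
wrist small (array([ 0.52149283, -0.36523284]), np.float64(0.9491597567302235))
wrist yellow (array([0.536325  , 0.02424984]), np.float64(1.104625699080285))
top tin (array([ 0.54482776, -0.20688987]), np.float64(0.9364085224276878))
top green (array([0.53161123, 0.02943438]), np.float64(0.9609390514740372))
top small (array([ 0.51993558, -0.366153  ]), np.float64(0.8885760303526852))
top yellow (array([0.53105174, 0.02941952]), np.float64(1.0340989907769111))
top red (array([0.53230084, 0.0297596 ]), np.float64(0.8177088989731688))
scene tin (array([ 0.52524156, -0.21269418]), np.float64(0.7138875420501286))
scene green (array([0.52803081, 0.03298525]), np.float64(0.8526719678698236))
scene yellow (array([0.54679657, 0.03572623]), np.float64(1.1945844492121487))
scene red (array([0.53583754, 0.03380902]), np.float64(0.9022260743861805))
```

Call:
arm_command --increments '[[[0, -2.3, 0.08, 0], [0, -2.3, 0.08, 0], [0, -2.3, 0.08, 0], [0, -2.3, 0.08, 0], [0, -2.3, 0.08, 0], [0, -2.3, 0.08, 0], [0, -2.3, 0.08, 0], [0, -2.3, 0.08, 0], [0, -2.3, 0.08, 0], [0, -2.3, 0.08, 0], [0, 0, 0, 0], [0, 0, 0, 0], [0, 0, 0, 0]]]'

```text
time: 6.3
eef_pos: [0.5332, 0.0288, 0.2313]
tcp_rot: [0.707, -0.0, -0.707, -0.0]
contact_force: [0.3, 0.4, -0.5]
opening: 1.001
```

```bash
python3 - <<'E'
from h import *
s=sensors.get_state(); im=optics.read_camera("wrist"); cv2.imwrite("pics/w2.png",im)
np.savez("pics/w2.npz",p=s["eef_pos"],q=s["tcp_rot"])
c=cam("wrist",s); print(s["eef_pos"])
print("green",fit(im,c,(45,80,25),(92,255,255),[.003,.019],.062,[.53,.028]))
print("yellow",fit(im,c,(21,130,100),(32,255,255),[.041],.023,[.53,.028]))
print("red",fit(im,c,(0,150,80),(6,255,255),[.045,.073],.011,[.53,.028]))
# rim fit of tin from w1, edge subset
cv2.imwrite("pics/c2.png",cv2.resize(im[100:260,180:380],None,fx=4,fy=4,interpolation=cv2.INTER_CUBIC))
cv2.imwrite("pics/c1.png",cv2.resize(cv2.imread("pics/w1.png")[100:250,180:380],None,fx=4,fy=4,interpolation=cv2.INTER_CUBIC))
E
```

```text
[0.53320714 0.02876742 0.2313464 ]
green (array([0.53442539, 0.03096303]), np.float64(0.963288841521449))
yellow (array([0.53530647, 0.03104091]), np.float64(1.0015020168434858))
red (array([0.53481037, 0.03100605]), np.float64(0.8781597978909286))
```

View pics/c2.png

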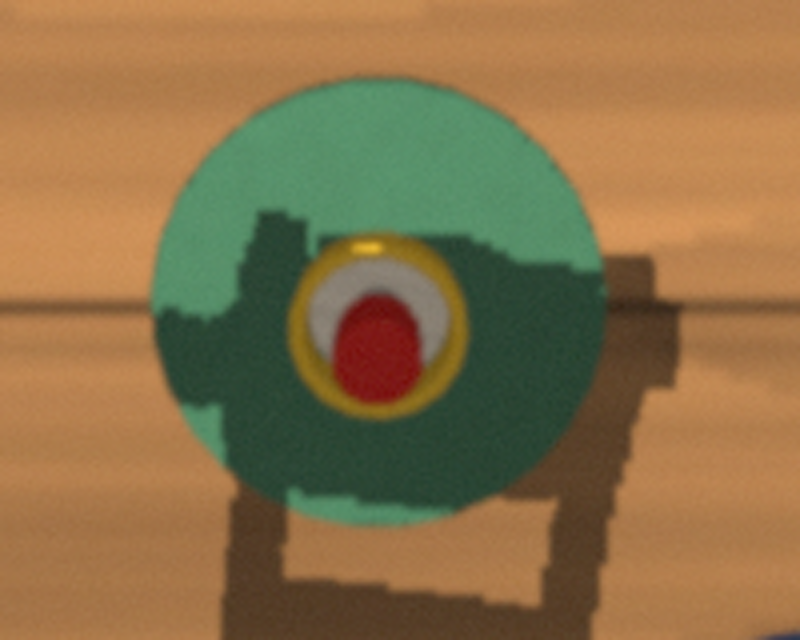

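View pics/c1.png

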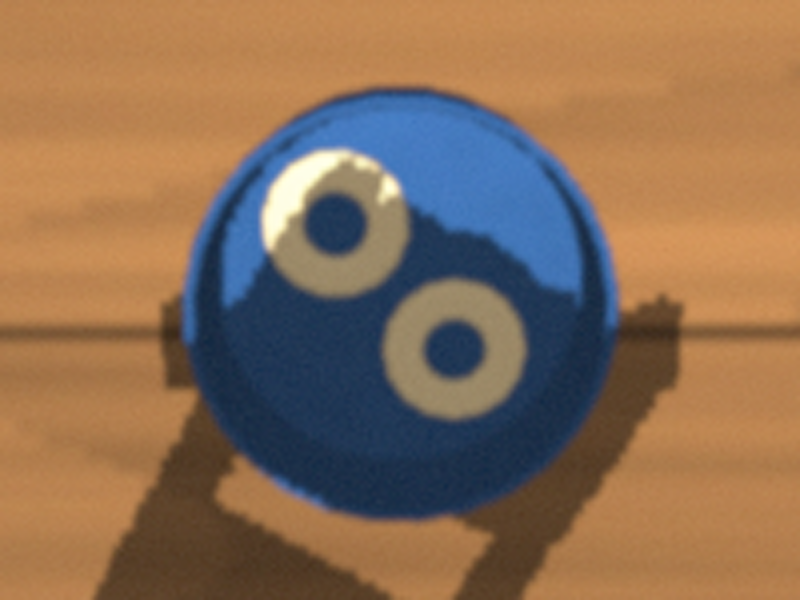

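```bash
python3 - <<'E'
from h import *
d=np.load("pics/w1.npz"); c=cam("wrist",dict(eef_pos=d["p"],tcp_rot=d["q"]))
o=np.array([180,100])-.375
print(back(c,np.array([[183,320],[618,320],[400,521]])/4+o,.05))
k=sil(c,.5471,-.205,[0,.05],.054)[:,0]; print("px",(k.min(0)-o)*4,(k.max(0)-o)*4)
# hull rim circle fit lower half
im=cv2.imread("pics/w1.png"); m=cv2.inRange(cv2.cvtColor(im,cv2.COLOR_BGR2HSV),(100,100,20),(128,255,255))
cs,_=cv2.findContours(m,cv2.RETR_EXTERNAL,cv2.CHAIN_APPROX_NONE)
k=min(cs,key=lambda k:np.linalg.norm(k.reshape(-1,2).mean(0)-[280,176])+1e3*(len(k)<100))
h=cv2.convexHull(k)[:,0].astype(float); h=h[h[:,1]>175]
ctr,r,res=circ(back(c,h,.05)); print(ctr,r*2,res.std())
d=np.load("pics/w2.npz"); c=cam("wrist",dict(eef_pos=d["p"],tcp_rot=d["q"]))
print(back(c,np.array([[152,300],[606,300],[378,526]])/4+o,.019))
print(back(c,np.array([[288,326],[469,326],[378,419]])/4+o,.041))
print(back(c,np.array([[332,352],[424,352],[378,405]])/4+o,.073))
E
```

```text
[[ 0.54686598 -0.15147252  0.05      ]
 [ 0.54680699 -0.25865258  0.05      ]
 [ 0.49396192 -0.20504992  0.05      ]]
px [180.80633545  83.51452637] [619.75097656 524.12591553]
[ 0.54812456 -0.20495997] 0.10626950601175333 0.0002521315897500485
[[ 0.53818355  0.09188533  0.019     ]
 [ 0.53818973 -0.03014006  0.019     ]
 [ 0.47326306  0.03128228  0.019     ]]
[[0.53591509 0.05380637 0.041     ]
 [0.5359176  0.00790608 0.041     ]
 [0.5113307  0.03103685 0.041     ]]
[[0.53686944 0.04135161 0.073     ]
 [0.53687069 0.02013971 0.073     ]
 [0.52417219 0.03077355 0.073     ]]
```

Call:
arm_command --increments '[[[0, -0.22, -0.18, 0], [2, 0, 0, 0], [2, 0, 0, 0], [2, 0, 0, 0], [2, 0, 0, 0], [2, 0, 0, 0], [2, 0, 0, 0], [1.5, 0, 0, 0], [1, 0, 0, 0], [0, 0, 0, 0], [0, 0, 0, 0]]]' --grip 5

```text
time: 7.72
eef_pos: [0.5356, 0.0313, 0.0871]
tcp_rot: [0.708, -0.0, -0.707, -0.0]
contact_force: [-1.1, 0.0, -0.4]
opening: 0.581
```

```bash
python3 - <<'E'
from h import *
s=sensors.get_state(); im=optics.read_camera("wrist"); cv2.imwrite("pics/w3.png",im)
print(s["eef_pos"],s["opening"],s["contact_force"])
im=optics.read_camera("scene"); cv2.imwrite("pics/s3.png",cv2.resize(im[120:260,220:380],None,fx=4,fy=4))
E
```

```text
[0.5356467  0.03126245 0.08706597] 0.5812306027391932 [-1.07976224  0.03195636 -0.38446686]
```

View pics/w3.png

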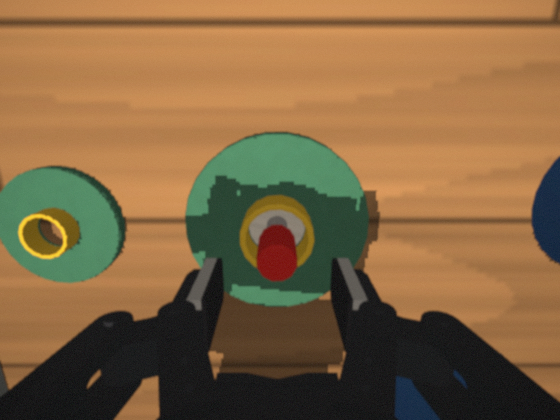

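View pics/s3.png

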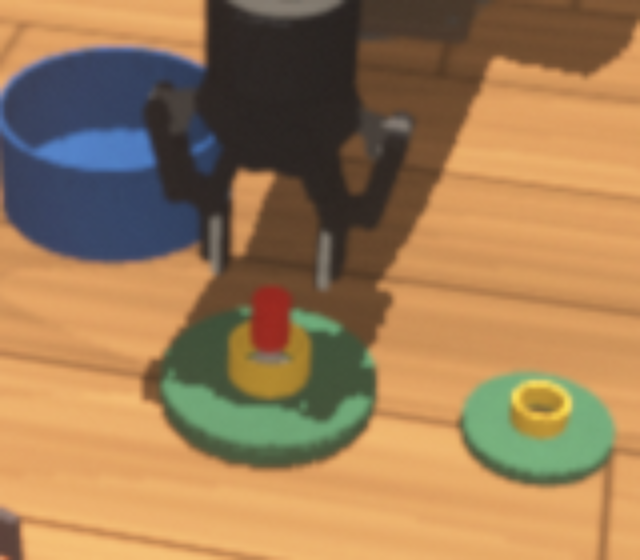

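Call:
arm_command --increments '[[[1, 0, 0, 0], [1, 0, 0, 0], [1, 0, 0, 0], [0.7, 0, 0, 0], [0.4, 0, 0, 0], [0, 0, 0, 0], [0, 0, 0, 0]]]'

```text
time: 8.7
eef_pos: [0.5354, 0.0313, 0.0457]
tcp_rot: [0.707, -0.0, -0.707, -0.0]
contact_force: [-0.7, 0.0, -0.1]
opening: 0.589
```

```bash
python3 - <<'E'
from h import *
s=sensors.get_state(); im=optics.read_camera("wrist"); cv2.imwrite("pics/w4.png",im)
print(s["eef_pos"],s["opening"],s["contact_force"])
im=optics.read_camera("scene"); cv2.imwrite("pics/s4.png",cv2.resize(im[140:260,230:370],None,fx=5,fy=5))
E
```

```text
[0.53535301 0.03127856 0.04565066] 0.5886271758404674 [-0.73335168  0.00621008 -0.11512378]
```

View pics/s4.png

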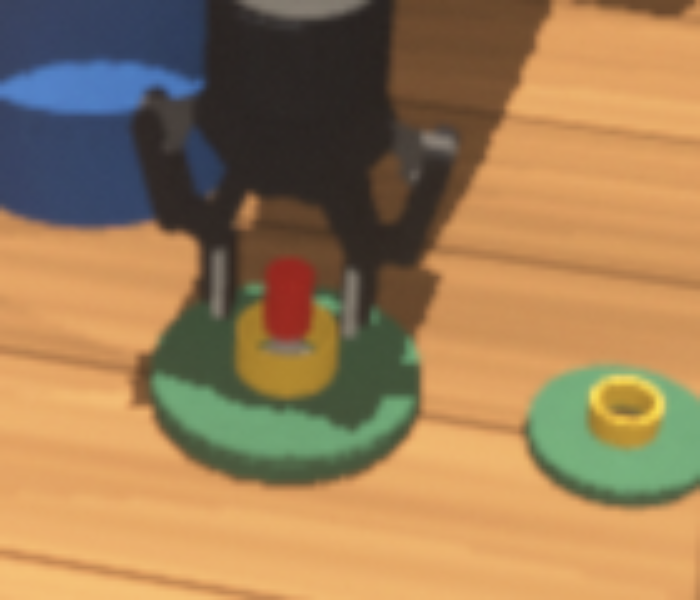

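View pics/w4.png

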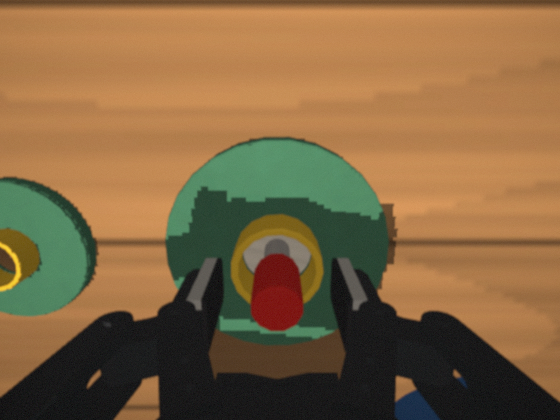

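Call:
arm_command --increments '[[[0, 0, 0, 0], [0, 0, 0, 0], [0, 0, 0, 0], [0, 0, 0, 0], [0, 0, 0, 0], [0, 0, 0, 0], [0, 0, 0, 0], [0, 0, 0, 0]]]' --grip 0 --grip_force 60

```text
time: 9.8
eef_pos: [0.5353, 0.0313, 0.0458]
tcp_rot: [0.707, -0.0, -0.707, -0.0]
contact_force: [-1.2, 0.8, 5.2]
opening: 0.232
```

```bash
python3 - <<'E'
from h import *
s=sensors.get_state(); im=optics.read_camera("wrist"); cv2.imwrite("pics/w5.png",im)
print(s["eef_pos"],s["opening"],s["contact_force"])
im=optics.read_camera("scene"); cv2.imwrite("pics/s5.png",cv2.resize(im[140:260,230:370],None,fx=5,fy=5))
E
```

```text
[0.53534684 0.03128104 0.0457749 ] 0.23224177230463952 [-1.20854405  0.75828534  5.22257615]
```

View pics/s5.png

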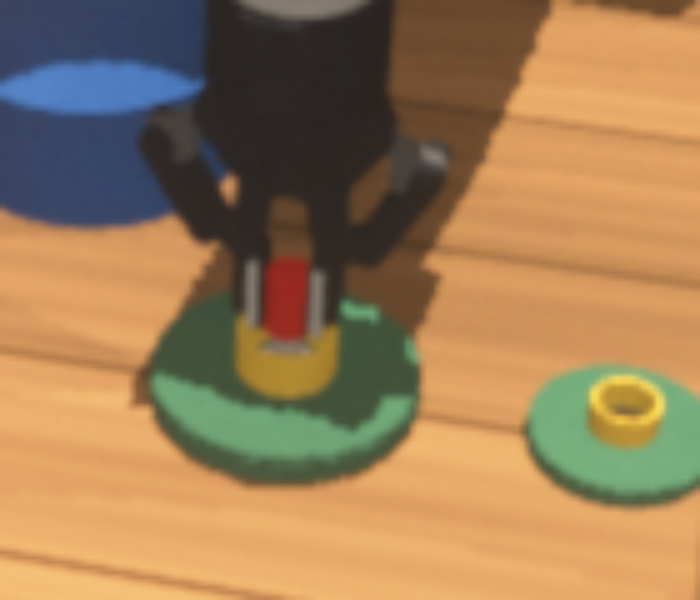

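View pics/w5.png

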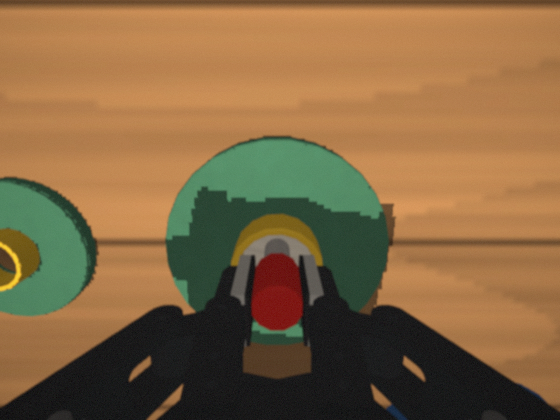

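Call:
arm_command --increments '[[[-0.3, 0, 0, 0], [-0.6, 0, 0, 0], [-1, 0, 0, 0], [-1, 0, 0, 0], [-1, 0, 0, 0], [-1, 0, 0, 0], [-1, 0, 0, 0], [-1, 0, 0, 0], [-1, 0, 0, 0], [-1, 0, 0, 0], [-0.6, 0, 0, 0], [0, 0, 0, 0], [0, 0, 0, 0]]]'

```text
time: 11.52
eef_pos: [0.5347, 0.0313, 0.1399]
tcp_rot: [-0.707, 0.0, 0.707, 0.0]
contact_force: [-0.1, 0.0, -3.5]
opening: 0.236
```

```bash
python3 - <<'E'
from h import *
s=sensors.get_state(); im=optics.read_camera("wrist"); cv2.imwrite("pics/w6.png",im)
print(s["eef_pos"],s["opening"],s["contact_force"],s["wrist_torque"])
im=optics.read_camera("scene"); cv2.imwrite("pics/s6.png",cv2.resize(im[90:260,210:390],None,fx=4,fy=4))
E
```

```text
[0.53469158 0.03134252 0.13989648] 0.2355268715690616 [-8.13160221e-02  2.08495429e-03 -3.48483089e+00] [0.02425969 0.02684798 0.0126562 ]
```

View pics/s6.png

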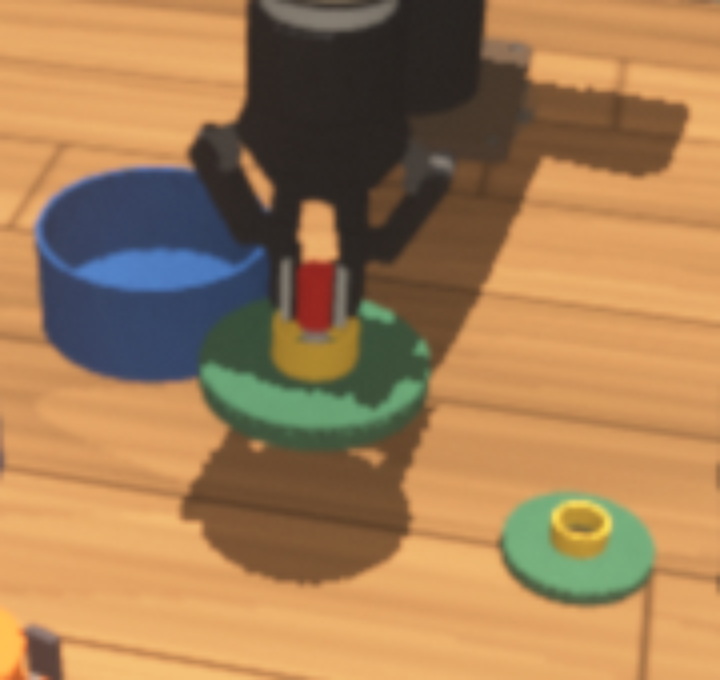

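View pics/w6.png

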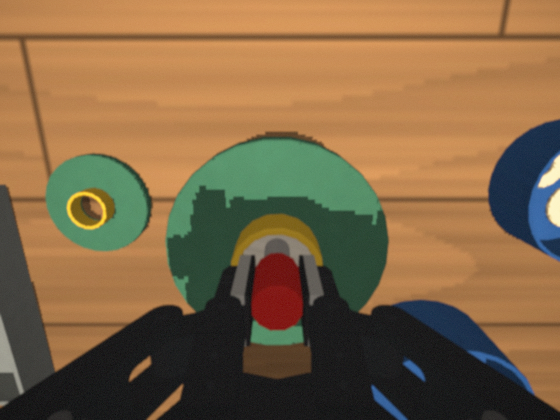

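Call:
arm_command --increments '[[[0, 0.9, 0, 0], [0, 1.6, -0.1, 0], [0, 1.9, -0.1, 0], [0, 1.9, -0.1, 0], [0, 1.9, -0.1, 0], [0, 1.9, -0.1, 0], [0, 1.9, -0.1, 0], [0, 1.9, -0.1, 0], [0, 1.9, -0.1, 0], [0, 1.9, -0.1, 0], [0, 1.9, -0.1, 0], [0, 1.9, -0.1, 0], [0, 1.2, -0.1, 0], [0, 0.9, -0.08, 0], [0, 0, 0, 0], [0, 0, 0, 0], [0, 0, 0, 0]]]'

```text
time: 13.75
eef_pos: [0.5477, -0.2041, 0.1403]
tcp_rot: [-0.707, -0.0, 0.707, -0.0]
contact_force: [0.0, 0.5, -3.9]
opening: 0.238
```

```bash
python3 - <<'E'
from h import *
s=sensors.get_state(); print(s["eef_pos"],s["opening"],s["contact_force"],s["wrist_torque"])
im=optics.read_camera("wrist"); cv2.imwrite("pics/w7.png",im)
im=optics.read_camera("top"); cv2.imwrite("pics/t7.png",im);cv2.imwrite("pics/t7c.png",cv2.resize(im[170:280,320:480],None,fx=5,fy=5,interpolation=cv2.INTER_CUBIC))
im=optics.read_camera("scene"); cv2.imwrite("pics/s7.png",im);cv2.imwrite("pics/s7c.png",cv2.resize(im[90:240,110:290],None,fx=4,fy=4,interpolation=cv2.INTER_CUBIC))
E
```

```text
[ 0.54773211 -0.20411228  0.14026189] 0.23800632750056083 [ 0.04031447  0.47346241 -3.8976499 ] [-0.02796153 -0.05037512  0.0153795 ]
```

View pics/t7c.png

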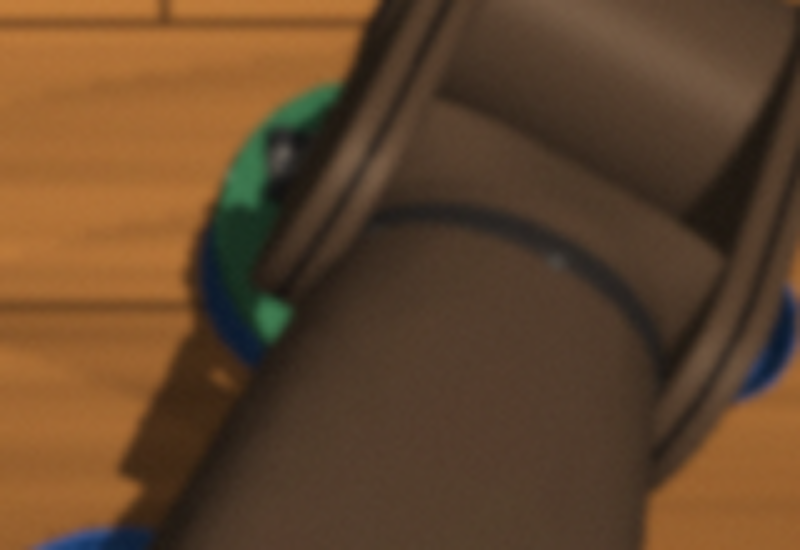

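View pics/s7c.png

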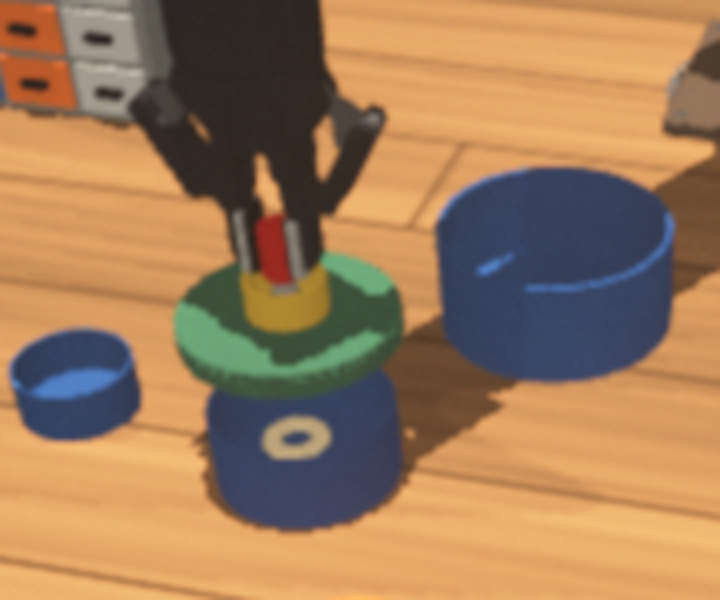

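View pics/w7.png

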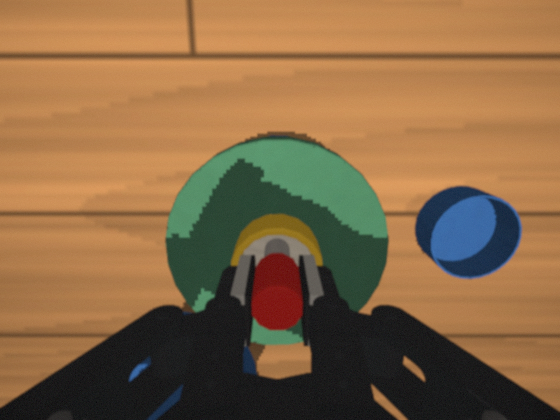

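Call:
arm_command --increments '[[[0.5, 0.1, 0, 0], [0.8, 0, 0, 0], [0.8, 0, 0, 0], [0.8, 0, 0, 0], [0.6, 0, 0, 0], [0.4, 0, 0, 0], [0.2, 0, 0, 0], [0.2, 0, 0, 0], [0.2, 0, 0, 0], [0, 0, 0, 0], [0, 0, 0, 0]]]'

```text
time: 15.28
eef_pos: [0.5478, -0.2057, 0.0954]
tcp_rot: [0.707, -0.0, -0.707, -0.0]
contact_force: [0.1, -0.9, -3.9]
opening: 0.236
```

```bash
python3 - <<'E'
from h import *
s=sensors.get_state(); print(s["eef_pos"],s["opening"],s["contact_force"],s["wrist_torque"])
im=optics.read_camera("scene"); cv2.imwrite("pics/s8.png",im);cv2.imwrite("pics/s8c.png",cv2.resize(im[110:240,120:270],None,fx=5,fy=4.6,interpolation=cv2.INTER_CUBIC))
E
```

```text
[ 0.54784663 -0.20571519  0.09543954] 0.2362691991507248 [ 0.06134132 -0.94040601 -3.87676058] [-0.00497436 -0.03970035  0.04840252]
```

View pics/s8c.png

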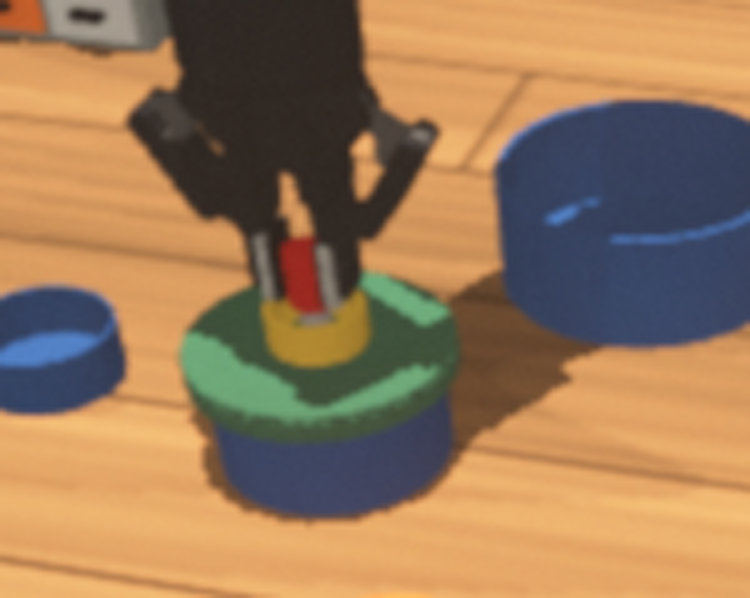

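```bash
python3 - <<'E'
from h import *
im=cv2.imread("pics/s8.png"); c=cam("scene"); s=6;o=np.array([140,150])
big=cv2.resize(im[150:230,140:230],None,fx=s,fy=s,interpolation=cv2.INTER_CUBIC)
dr=lambda k,col: cv2.polylines(big,[((k.reshape(-1,2)-o+.5)*s-.5).round().astype(int)],True,col,1)
for z in (0,.05): dr(sil(c,.548,-.205,[z],.054),(0,255,255))
for z in (.0525,.0645,.0685): dr(sil(c,.5478,-.2055,[z],.062),(255,0,255))
dr(sil(c,.5478,-.2055,[.0905],.023),(255,0,255))
cv2.imwrite("pics/o8.png",big)
E
```

View pics/o8.png

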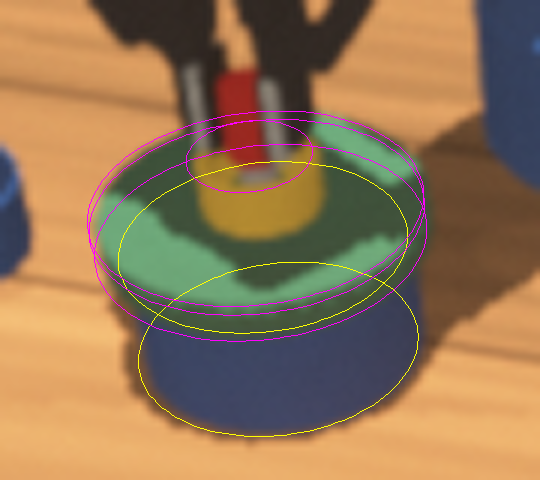

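Call:
arm_command --increments '[[[0.15, 0, 0, 0], [0.15, 0, 0, 0], [0.15, 0, 0, 0], [0, 0, 0, 0]]]'

```text
time: 15.82
eef_pos: [0.5476, -0.2056, 0.0906]
tcp_rot: [-0.707, -0.0, 0.707, 0.0]
contact_force: [0.2, 0.4, -3.1]
opening: 0.238
```

Call:
arm_command --increments '[[[0.1, 0, 0, 0], [0.1, 0, 0, 0], [0.1, 0, 0, 0], [0, 0, 0, 0]]]'

```text
time: 16.32
eef_pos: [0.5477, -0.2056, 0.0877]
tcp_rot: [-0.707, 0.0, 0.707, 0.0]
contact_force: [0.7, -0.2, -3.0]
opening: 0.234
```

Call:
arm_command --increments '[[[0.1, 0, 0, 0], [0.05, 0, 0, 0], [0, 0, 0, 0]]]'

```text
time: 16.7
eef_pos: [0.5477, -0.2056, 0.0862]
tcp_rot: [-0.707, 0.0, 0.707, 0.0]
contact_force: [0.4, -0.3, -2.7]
opening: 0.235
```

Call:
arm_command --increments '[[[0.05, 0, 0, 0], [0.05, 0, 0, 0], [0, 0, 0, 0]]]'

```text
time: 17.08
eef_pos: [0.5478, -0.2057, 0.0858]
tcp_rot: [-0.707, 0.0, 0.707, 0.0]
contact_force: [-2.0, 0.8, 0.5]
opening: 0.242
```

Call:
arm_command --increments '[[[0.05, 0, 0, 0], [0, 0, 0, 0], [0, 0, 0, 0], [0, 0, 0, 0]]]'

```text
time: 17.58
eef_pos: [0.5479, -0.2057, 0.0858]
tcp_rot: [-0.707, 0.0, 0.707, 0.0]
contact_force: [-3.2, 0.6, 6.6]
opening: 0.23
```

```bash
python3 - <<'E'
from h import *
s=sensors.get_state(); print(s["eef_pos"],s["opening"],s["contact_force"],s["wrist_torque"])
im=optics.read_camera("scene"); cv2.imwrite("pics/s9.png",im);cv2.imwrite("pics/s9c.png",cv2.resize(im[120:240,120:260],None,fx=5,fy=5,interpolation=cv2.INTER_CUBIC))
E
```

```text
[ 0.54786149 -0.20573808  0.08579746] 0.2301346566685485 [-3.1919502   0.5934309   6.56435886] [0.23360548 0.59177074 0.00466172]
```

View pics/s9c.png

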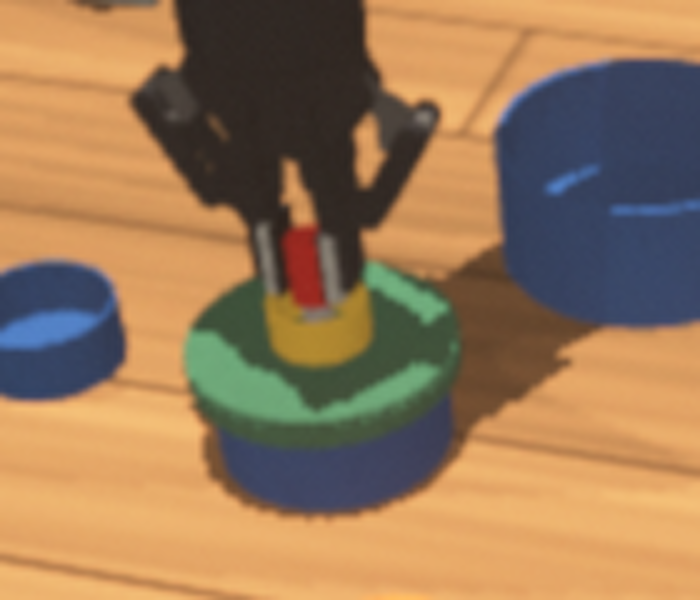

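Call:
arm_command --increments '[[[0, 0, 0, 0], [0, 0, 0, 0], [0, 0, 0, 0], [0, 0, 0, 0], [0, 0, 0, 0], [0, 0, 0, 0]]]' --grip 6.5

```text
time: 18.38
eef_pos: [0.5478, -0.2057, 0.0848]
tcp_rot: [0.707, -0.0, -0.707, -0.0]
contact_force: [0.3, 0.1, -0.1]
opening: 0.763
```

```bash
python3 - <<'E'
from h import *
s=sensors.get_state(); print(s["eef_pos"],s["opening"],s["contact_force"],s["wrist_torque"])
im=optics.read_camera("wrist"); cv2.imwrite("pics/w10.png",im)
c=cam("wrist",s)
print("green",fit(im,c,(45,80,25),(92,255,255),[.043,.059],.062,[.548,-.205]))
print("yellow",fit(im,c,(21,130,100),(32,255,255),[.081],.023,[.548,-.205]))
im=optics.read_camera("scene"); cv2.imwrite("pics/s10.png",im);cv2.imwrite("pics/s10c.png",cv2.resize(im[120:240,120:260],None,fx=5,fy=5,interpolation=cv2.INTER_CUBIC))
E
```

```text
[ 0.54779574 -0.20569183  0.08479708] 0.7630530669315916 [ 0.30646374  0.12830449 -0.10706739] [-0.03103956  0.01204977 -0.03006695]
green (array([ 0.54734138, -0.20606526]), np.float64(0.9690513065650788))
yellow (array([ 0.55137809, -0.20615819]), np.float64(1.014907822949651))
```

View pics/s10c.png

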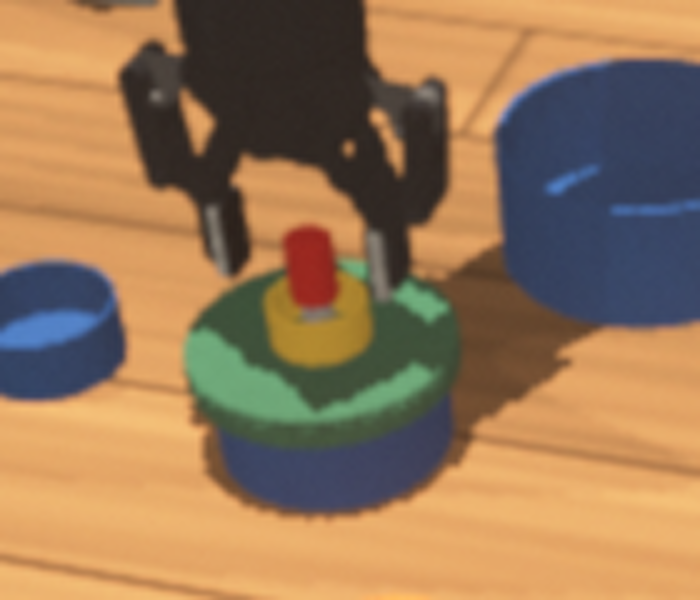

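View pics/w10.png

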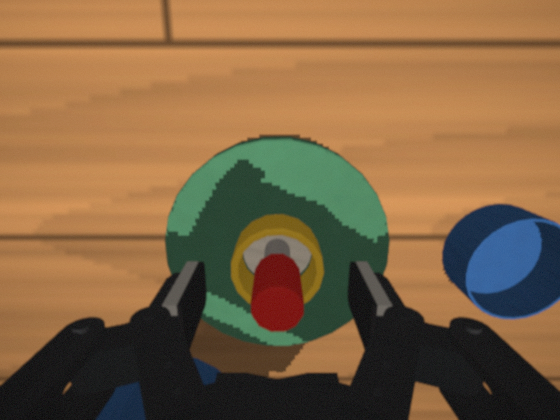

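Call:
arm_command --increments '[[[0.6, 0, 0, 0], [0.6, 0, 0, 0], [0.5, 0, 0, 0], [0.4, 0, 0, 0], [0.2, 0, 0, 0], [0.1, 0, 0, 0], [0, 0, 0, 0], [0, 0, 0, 0]]]'

```text
time: 19.48
eef_pos: [0.5479, -0.2058, 0.0611]
tcp_rot: [0.707, -0.0, -0.707, 0.0]
contact_force: [-0.1, -0.3, -0.4]
opening: 0.763
```

```bash
python3 - <<'E'
from h import *
s=sensors.get_state(); print(s["eef_pos"],s["opening"],s["contact_force"],s["wrist_torque"])
im=optics.read_camera("wrist"); cv2.imwrite("pics/w11.png",im)
im=optics.read_camera("scene"); cv2.imwrite("pics/s11c.png",cv2.resize(im[120:240,120:260],None,fx=5,fy=5,interpolation=cv2.INTER_CUBIC))
E
```

```text
[ 0.54793869 -0.20575651  0.06106249] 0.7629013876817139 [-0.14787079 -0.27189805 -0.3872539 ] [0.03546063 0.01713541 0.01650498]
```

View pics/s11c.png

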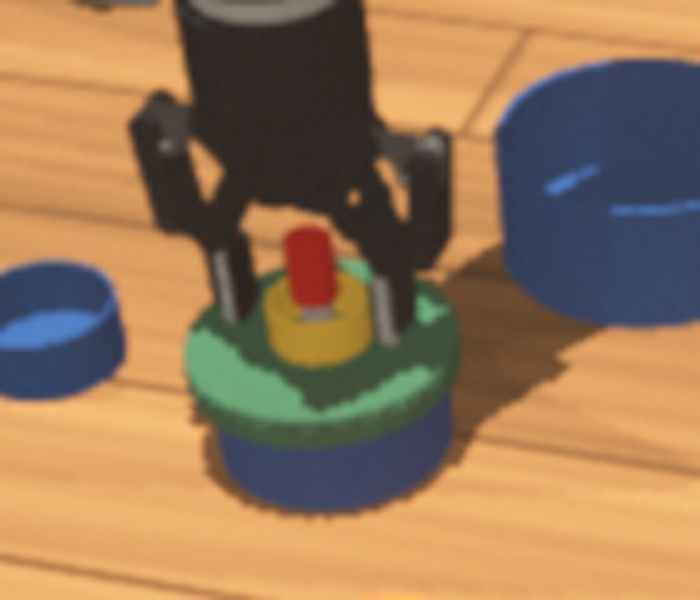

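View pics/w11.png

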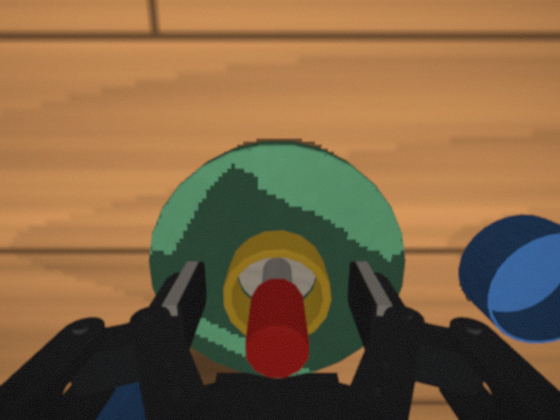

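Call:
arm_command --increments '[[[0, 0, 0, 0], [0, 0, 0, 0], [0, 0, 0, 0], [0, 0, 0, 0], [0, 0, 0, 0], [0, 0, 0, 0], [0, 0, 0, 0]]]' --grip 0 --grip_force 50

```text
time: 20.45
eef_pos: [0.5482, -0.206, 0.0614]
tcp_rot: [0.707, -0.0, -0.707, 0.0]
contact_force: [-1.4, 0.6, 5.5]
opening: 0.519
```

```bash
python3 - <<'E'
from h import *
s=sensors.get_state(); print(s["eef_pos"],s["opening"],s["contact_force"],s["wrist_torque"])
im=optics.read_camera("wrist"); cv2.imwrite("pics/w12.png",im)
im=optics.read_camera("scene"); cv2.imwrite("pics/s12c.png",cv2.resize(im[120:240,120:260],None,fx=5,fy=5,interpolation=cv2.INTER_CUBIC))
E
```

```text
[ 0.54818843 -0.205953    0.0614349 ] 0.5188699795067587 [-1.37822739  0.55716305  5.48382293] [-0.01653578  0.11057975 -0.06693   ]
```

View pics/s12c.png

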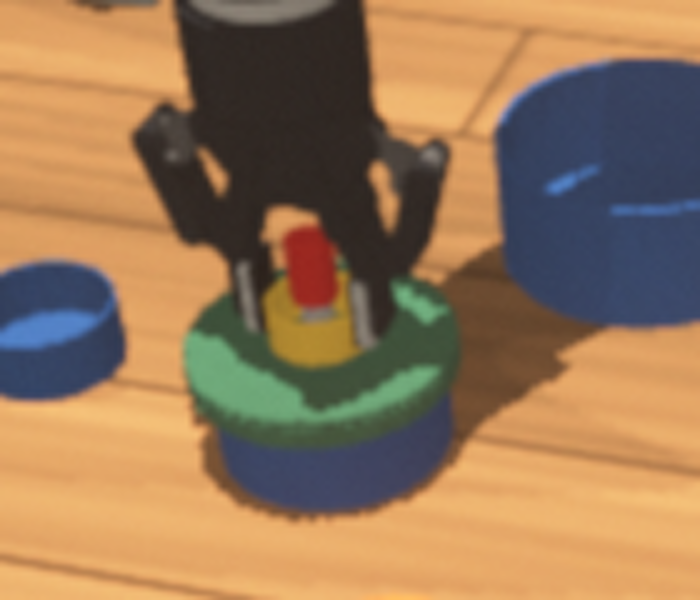

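View pics/w12.png

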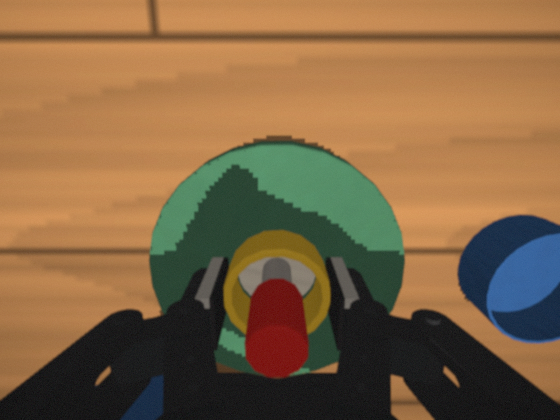

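Call:
arm_command --increments '[[[-0.2, 0, 0, 0], [-0.3, 0, 0, 0], [-0.5, 0, 0, 0], [-0.5, 0, 0, 0], [-0.5, 0, 0, 0], [-0.5, 0, 0, 0], [0, 0, 0, 0]]]'

```text
time: 21.42
eef_pos: [0.5482, -0.2059, 0.0866]
tcp_rot: [0.708, -0.0, -0.707, 0.0]
contact_force: [-0.5, -0.5, -1.1]
opening: 0.517
```

```bash
python3 - <<'E'
from h import *
s=sensors.get_state(); print(s["eef_pos"],s["opening"],s["contact_force"],s["wrist_torque"])
im=optics.read_camera("scene"); cv2.imwrite("pics/s13c.png",cv2.resize(im[120:240,120:260],None,fx=5,fy=5,interpolation=cv2.INTER_CUBIC))
E
```

```text
[ 0.54820276 -0.20593353  0.08659868] 0.5166517514998158 [-0.51501416 -0.46960901 -1.07840058] [-0.01642711 -0.01442806  0.04762191]
```

View pics/s13c.png

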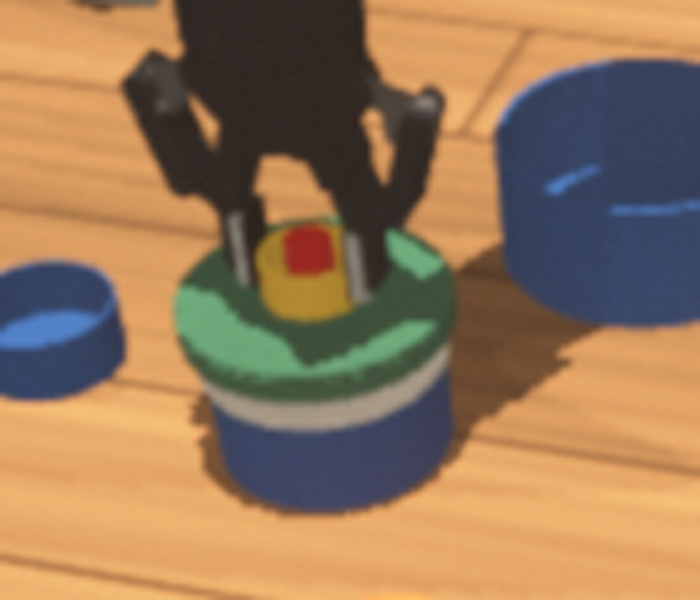

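Call:
arm_command --increments '[[[-0.5, 0, 0, 0], [-0.7, 0, 0, 0], [-0.9, 0, 0, 0], [-1, 0, 0, 0], [-1, 0, 0, 0], [-1, 0, 0, 0], [-1, 0, 0, 0], [-1.2, 0, 0, 0], [-1.2, 0, 0, 0], [-1.2, 0, 0, 0], [-1.2, 0, 0, 0], [-1.2, 0, 0, 0], [-1.2, 0, 0, 0], [-1, 0, 0, 0], [-0.7, 0, 0, 0], [-0.4, 0, 0, 0], [0, 0, 0, 0], [0, 0, 0, 0], [0, 0, 0, 0]]]'

```text
time: 23.85
eef_pos: [0.5476, -0.2056, 0.2393]
tcp_rot: [-0.707, -0.0, 0.707, 0.0]
contact_force: [-0.4, -0.7, -1.9]
opening: 0.518
```

```bash
python3 - <<'E'
from h import *
s=sensors.get_state(); print(s["eef_pos"],s["opening"],s["contact_force"],s["qpos"].round(3))
im=optics.read_camera("scene"); cv2.imwrite("pics/s14.png",im);cv2.imwrite("pics/s14c.png",cv2.resize(im[60:240,110:270],None,fx=4,fy=4*.8,interpolation=cv2.INTER_CUBIC))
E
```

```text
[ 0.54757775 -0.20555258  0.23928533] 0.5177647069287405 [-0.38724926 -0.68785904 -1.91430172] [-0.532  0.084  1.795  0.     1.264  1.039]
```

View pics/s14c.png

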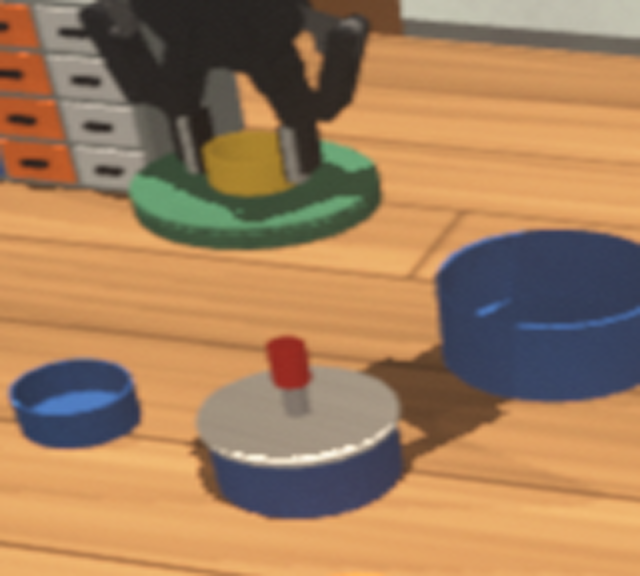

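Call:
arm_command --increments '[[[0, -0.8, 0, 0], [0, -2, 0.5, 0], [0, -3.1, 0.6, 0], [0, -3.1, 0.6, 0], [0, -3.1, 0.6, 0], [0, -3.1, 0.6, 0], [0, -3.1, 0.6, 0], [0, -3.1, 0.6, 0], [0, -3.1, 0.6, 0], [0, -3.1, 0.6, 0], [0, -3.1, 0.6, 0], [0, -3.1, 0.6, 0], [0, -3.1, 0.6, 0], [0, -3.1, 0.6, 0], [0, -3.1, 0.6, 0], [0, -3.1, 0.6, 0], [0, -3.1, 0.6, 0], [0, -3.1, 0.6, 0], [0, -2, 0.2, 0], [0, -1, 0, 0]]]'

```text
time: 26.4
eef_pos: [0.4442, 0.3494, 0.2399]
tcp_rot: [-0.707, -0.0, 0.707, -0.001]
contact_force: [-0.2, -0.7, -0.2]
opening: 0.523
```

Call:
arm_command --increments '[[[0, 0, 0, 0], [0, 0, 0, 0], [0, 0, 0, 0], [0, 0, 0, 0]]]'

```text
time: 26.9
eef_pos: [0.4451, 0.3478, 0.2399]
tcp_rot: [0.707, -0.0, -0.707, -0.0]
contact_force: [0.0, -0.7, -1.7]
opening: 0.521
```

```bash
python3 - <<'E'
from h import *
s=sensors.get_state(); print(s["time"],s["eef_pos"],s["opening"],s["contact_force"],s["qpos"].round(3))
for n in ["scene","top"]:
    im=optics.read_camera(n); cv2.imwrite(f"pics/{n}15.png",im)
c=cam("top")
print(fit(im,c,(100,100,20),(128,255,255),[0,.03],.037,[.52,-.366]))
im=optics.read_camera("wrist"); cv2.imwrite("pics/w15.png",im)
E
```

```text
26.9 [0.44511765 0.34783012 0.23987557] 0.5207042594628545 [ 0.04727964 -0.72008959 -1.73343253] [ 0.484  0.038  1.842 -0.     1.262  2.056]
(array([ 0.51999086, -0.36622179]), np.float64(0.8893356580670825))
```

View pics/scene15.png

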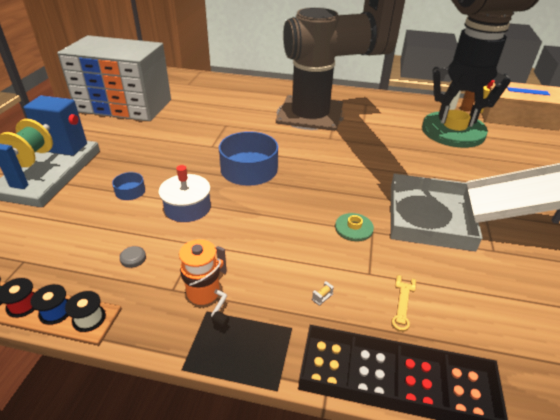

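View pics/top15.png

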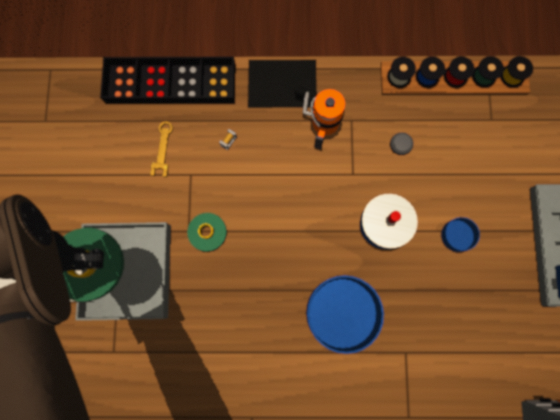

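View pics/w15.png

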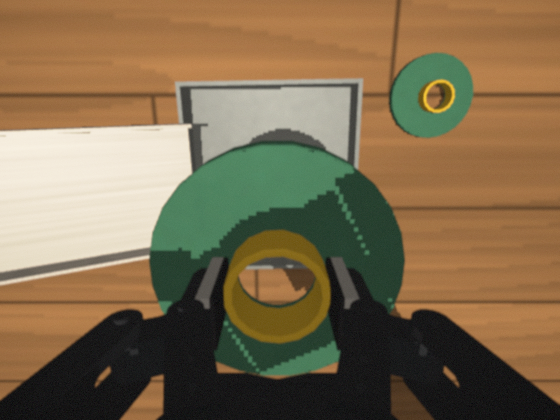

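```bash
python3 - <<'E'
from h import *
s=sensors.get_state(); c=cam("wrist",s)
print(back(c,[(178,83),(362,80)],.04), s["dq"].round(4))
im=cv2.imread("pics/top15.png"); c=cam("top")
print("flange",fit(im,c,(0,0,150),(180,70,255),[.05,.055],.057,[.545,-.205]))
im=cv2.imread("pics/wrist0.png")
E
```

```text
[[0.54159087 0.44238242 0.04      ]
 [0.5443008  0.26621575 0.04      ]] [ 0.0021  0.0019 -0.0019  0.0005 -0.0015 -0.0003]
flange (array([ 0.54444536, -0.20682999]), np.float64(0.982546051148291))
```

```bash
python3 - <<'E'
from plant import sensors, ctrl
s=sensors.get_state(); print(s["time"],s["eef_pos"],s["opening"]); print(ctrl.sign_off())
E
```

```text
27.05 [0.44500894 0.3481045  0.23986193] 0.5227913443449219
the job is handed in; nothing more can be done
None
```

I finished the job and handed it in at 27 s of the 61 s allowed; the sign-off gives no verdict, so what follows is from my own measurements.

- **Placing the lids:** I carried both lids by the red knob and lowered them onto the tin. They came to a firm stop 40.0 mm above the height they started at, which is the fully-home depth. I then let go of the knob.
- **Lifting the green lid:** I took it by its yellow collar and lifted it straight up, off the inner lid.
- **Inner lid and tin:** The top camera puts the inner lid within about 1 mm of where the tin stood at the start. In the scene picture it looks seated and level.
- **Green lid at the end:** It was held level, with its skirt edge about 0.22 m above the counter. The gripper was at (0.445, 0.348), and I measured the bin's centre at about (0.443, 0.350).
- **Other things on the counter:** In the last top and scene pictures the reel, roller housing, spool cap and wrench look unmoved.

**Disagreements:** The wrist and top cameras differed by about 3 mm in absolute position, but agreed to within 1 mm on how far the lids were from the tin. A rough overlay on the scene camera was off by a few millimetres, about the same for the lid and the tin, so I took it as calibration error. No check failed.

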